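# Set and lock the extending leg of a pan rest

## Robot

A 6-joint arm with a two-finger parallel gripper is mounted at the origin on a cart in front of the work surface, level with it; the furniture and walls round the work are solid. World frame = base frame: x ahead of the robot, y to its left, z up, the work surface at z = 0. Lengths are in m, angles in rad, forces in N, time in s.
With the tool pointing down it reaches from about 0.375 to 0.975 m from the base axis. Payload 3.8 kg.
Tool frame: the origin (TCP) lies midway between the tips of the shut fingers; the grasp point (between the pads) lies 19 mm behind it (arm.grip_point_offset is the z of the grasp point in the tool frame, in m); z points along the fingers, y is the line along which they close (so a half turn about z gives the same grasp; the last joint's range is limited). The gripper opens to 85 mm and grips with 20 to 120 N. Pads are 22 mm wide; open, the fingers measure 114 mm over their backs; the gripper's body (76 mm by 85 mm) begins 54 mm behind the grasp point. The pads swing forward as they close: fully open they stand 13 mm farther back than shut.
Start: joints at [-1.143, 0.264, 1.604, -0, 1.274, -0.037], TCP at [0.303, -0.603, 0.231] pointing down, gripper open.
Joint ranges: [-2.63, 2.63], [-0.94, 2.18], [0.31, 2.57], [-1.31, 4.45], [0, 2.66], [-2.55, 2.55]. Speed limits (rad/s): [2.57, 2.57, 3.14, 3.14, 3.14, 3.14].

## Interface

Orientations are given as a rotation vector (axis times angle).
In Python, from cell import arm, cams gives the robot as it stands.
- The arm moves only by the tool play_rows, never from a script. Its argument "series" is a list of rows, each a list of 5 numbers: the shift along the tool's x, y, z in mm, then the turn about the tool's z in degrees, then the finger opening in mm, from 0 to 85.4. In form: [[tx, ty, tz, spin, jaw], ...]. A call has exactly 5 rows; each row shifts and turns the commanded pose from where the row before left it, along the tool's axes as they then stand; what a row does not reach is not made up. A row lasts 1/8 s, in which the tool goes at most 62.5 mm and 10.7 degrees, less where a joint would pass 70% of its speed; a pose out of reach is approached as far as the arm can. A call is refused whole if a number of a shift passes 62.5 or a number of a turn 10.7, either way. A call with a gripper value outside its range is refused whole. The fingers move at their own pace and stop on an object; "grip_force" is the grip in N (left out, the last holds). Time passes only in rows, so rows that do not move let the fingers close, or fill a call up. It gives the time, the measured TCP pose, the force, the opening and the grip force at its end, in the units of the state.
- arm.get_obs(): the state, without advancing time (a new reading comes with each control period).
- cams.read_camera(name): name is "side" or "top" or "wrist"; returns (picture, depth): 420x560x3 uint8, red, green, blue; 420x560 float32, m along the optical axis (not along the pixel's ray), 0 where there is no reading.
- cams.camera_model(name): a dict with "camera_matrix" (3x3 intrinsics, pixels), "k1" (the pictures are not rectified: a ray, as slopes to the right and down, at radius r is drawn at 1 + k1 r^2 times it, then the intrinsics apply), "xyz" and "orientation" of the camera in the world. Camera axes: x right, y down, z forward; pixel columns grow to the right and rows downward; lengths in m; the calibration is good to about 2 mm. A picture is of the moment at which its call begins: read the wrist's pose just before it. camera_model takes no time and is no camera call; for the wrist camera it gives the pose at the moment of the call.
- arm.job_done(): hands the job in; it is judged then, once.
The state is a dict: "time_s": time; "joint_positions": joint angles; "qd": joint speeds; "joint_efforts": joint torques, N m; "ee_pos": TCP position; "ee_rot": TCP orientation; "wrist_force": force on the tool from outside, world axes, zero at the start; "ft_torque": the same for the moment, N m; "opening": finger opening in m; "finger_force": force on a finger pad.
Only numpy, scipy, OpenCV 4.12 (cv2) and the standard library are available. Lean on these libraries where they do the work, as an engineer would, in place of code of your own. Each camera call takes 0.05 s, during which the arm holds its last target. There are 200 camera calls.

## Task

Slide the sprung leg of the pan rest out until its pointer is in line with the blade of the index clip on the rail's side, and keep it there against the spring. Only then close the cam lever by pinching it flat towards the grip plate. Finish while still holding: the leg at the mark, grip plate and closed lever pinched between the fingers, nothing let go; leave the clip and the things standing around alone.

Things in the scene. Friction and masses are not known exactly. Their poses are not given: they have to be found in the camera images.
- pan_rest: The fixed aluminium and steel pan rest standing on the worktop. Origin at the worktop's level on the rail's middle line; its y axis points the way the leg slides out, x across, z up. Rail from y = -120 to +140 mm, 40 mm wide, top 20 mm high. A fixed steel cross bar, 130 mm long and 66 mm high, stands on the rail at y = -106 mm; the leg carries a like one.
- leg (a joint): How far the leg has slid out along the rail's +y, 0 to 0.10 m. A light spring always draws it back to 0 with about 2.5 to 3.5 N (friction 0.6 N), also when the lever is closed: let go, it runs back. It starts fully in (0).
- pinch (a point): Point on the leg's middle line, 51 mm above the worktop, axes as the pan rest's; moves with the leg (pan rest frame: y = -12 mm + joint leg). From here the grip plate's outer face is at x = -14 mm, the closed lever's at x = +14 mm (28 mm over both, a spine between); their outer sides are clear. The leg's shoe below is 26 mm wide, its top 30.5 mm above the worktop.
- cam_lever (a joint): Angle of the cam lever: 0 closed (parallel to the grip plate), up to 0.40 rad open; it swings level, about an upright pin 42 mm behind pinch (y) and 10.5 mm to +x, and its free end near the cross bar stands out to +x when open. Friction 0.06 N m; it stays where it is left.
- lever_tip (a point): Free end of the cam lever's flat steel blade on the leg's +x side, outer face, half-way up (51 mm). The blade is 8 mm thick, 31 to 71 mm above the worktop, reaching from 8 to 54 mm from its pin. When closed this point is at x = +14 mm, y = +11 mm from pinch; fully open it stands about 20 mm farther out.
- pointer (a point): Tip of the pointer, a small dark upright blade (3 mm thick, 21 to 38 mm above the worktop) at the leg's front end on its -x side, 37 mm ahead (+y) of pinch, beyond the cross bar; this point is 30 mm above the worktop and moves with the leg. Axes as the pan rest's.
- mark (a point): The length mark: inner edge of the upright blade (3 mm thick, 24 mm long outward, up to 38 mm above the worktop) of the index clip, a small steel block with a screw on the rail's -x side beyond the leg's cross bar. Axes as the pan rest's. The leg is at the mark when pointer and mark have the same y in the pan rest's frame; at the start the mark is 35 to 75 mm farther out. The clip is stiff (15 N).
- tin_1: Bystander: food tin, 75 mm across, 58 mm high, origin under its centre.
- garlic_1: Bystander: head of garlic, 50 mm across, 48 mm high, origin under its centre.
- mill_1: Bystander: pepper or salt shaker, 44 mm across, 90 mm high, origin under its centre.
- spice_jar_2: Bystander: spice jar, 45 mm across, 106 mm high, origin under its centre.
- cross_bar (a point): Middle of the -y face of the leg's steel cross bar, 50 mm above the worktop, 16 mm ahead (+y) of pinch. The bar is 130 mm long across x, 12 mm thick, 34 to 66 mm above the worktop. Open fingers set down astride plate and lever, just behind this face, push the leg out by it.
- grip_plate (a point): Point on the outer (-x) face of the grip plate, level with pinch: an upright steel plate with four dark grooves, fixed on the leg's -x side: 8 mm thick, 50 mm long (y, from 34 mm behind pinch to 16 mm ahead), 30 to 72 mm above the worktop.

How it is judged:
On the way:
1. the leg is at the mark (pointer within 5 mm of the clip's blade along the rail) with the lever still open (y of pointer in the frame of mark between -0.005 and 0.005 m and value of joint cam_lever above 0.15 rad), for 0.2 s.
At the end, for the whole second after the job is handed in: The leg is held still with its pointer within 5 mm of the clip's blade along the rail, the cam lever is closed (under 0.06 rad), and the fingers still press on both the lever blade (cam_lever_c0) and the grip plate (leg_c5) with more than 3 N each (y of pointer in the frame of mark between -0.005 and 0.005 m and value of joint cam_lever below 0.06 rad and contact force between the fingers and cam_lever_c0 above 3 N and contact force between the fingers and leg_c5 above 3 N and velocity of joint leg between -0.01 and 0.01 m/s); the arm keeps its last pose, push and grip.
It fails at once if the lever was closed while the leg was more than 10 mm away from the mark (value of joint cam_lever below 0.08 rad and (y of pointer in the frame of mark below -0.01 m or y of pointer in the frame of mark above 0.01 m)).
It fails at once if the index clip was shifted by more than 4 mm (distance of mark from where it was at the start of the episode above 0.004 m).
It fails at once if a bystander was moved by more than 30 mm (distance of any of tin_1, garlic_1, mill_1, spice_jar_2 from where it was at the start of the episode above 0.03 m).
It also fails if it takes over 29 s, if anything falls off the work surface, if the arm or the gripper's body presses on something with over 40 N, if the wrist force passes 120 N, or if a joint passes its speed limit or range.

## Working session

There is one attempt and no reset: what is moved stays moved. The work goes in short steps, Python scripts to look and compute and a tool call to move; the robot and the scene stay as the last step left them, time stands still between calls to the robot, and variables do not carry over. Pictures are saved under pics/ and viewed, at most 10 in all, crops included, and the job is handed in when it is done.

Besides the shell and the picture viewer there is one more tool, called as name([rows], argument=value, ...), one row to a line, values as JSON. play_rows: Moves the arm, as the interface text tells. Its arguments: {"type":"object","properties":{"series":{"type":"array"},"grip_force":{"type":"number"}},"required":["series"]}

```bash
mkdir -p pics; ls
cat > h.py <<'E'
import numpy as np, cv2
from scipy.spatial.transform import Rotation as R
from cell import arm, cams
def rot(o):
    o=np.array(o,float)
    return o if o.shape==(3,3) else R.from_rotvec(o).as_matrix()
def pts(m,uv,d=None,z=None):
    """pixels -> world, by depth or by plane height z"""
    K=np.array(m["camera_matrix"]);uv=np.atleast_2d(uv).astype(float)
    s=np.c_[(uv[:,0]-K[0,2])/K[0,0],(uv[:,1]-K[1,2])/K[1,1]];u=s.copy()
    for _ in range(8): u=s/(1+m["k1"]*(u**2).sum(1,keepdims=True))
    r=np.c_[u,np.ones(len(u))]@rot(m["orientation"]).T;c=np.array(m["xyz"])
    t=np.asarray(d) if d is not None else (z-c[2])/r[:,2]
    return c+r*np.reshape(t,(-1,1))
def cloud(m,dep):
    v,u=np.mgrid[0:dep.shape[0],0:dep.shape[1]]
    return pts(m,np.c_[u.ravel(),v.ravel()],dep.ravel()).reshape(dep.shape+(3,))
E
python3 - <<'E'
from h import *
for n in("top","side"):
    m=cams.camera_model(n);p,d=cams.read_camera(n)
    cv2.imwrite(f"pics/{n}0.png",p[:,:,::-1]);np.savez(f"{n}0.npz",p=p,d=d);print(n,m)
print(arm.get_obs()); print(arm.grip_point_offset)
E
```

```text
pics
top {'camera_matrix': array([[444.00626106,   0.        , 271.12816142],
       [  0.        , 444.00626106, 211.00878989],
       [  0.        ,   0.        ,   1.        ]]), 'k1': -0.09242799095841488, 'xyz': array([0.54581544, 0.07132275, 1.02686763]), 'orientation': array([-2.15765388,  2.20741226, -0.02395525])}
side {'camera_matrix': array([[527.66019626,   0.        , 275.25815271],
       [  0.        , 527.66019626, 209.45302267],
       [  0.        ,   0.        ,   1.        ]]), 'k1': -0.12383539129091471, 'xyz': array([0.12805266, 1.23866717, 0.63564027]), 'orientation': array([-0.4252398 ,  2.43490664, -1.56414475])}
{'time_s': 0.1, 'joint_positions': array([-1.14285872e+00,  2.64719700e-01,  1.60524145e+00,  2.36294480e-05,
        1.27368815e+00, -3.69068505e-02]), 'qd': array([ 0.00097554, -0.00108178, -0.00276045, -0.00062849, -0.00016853,
       -0.00106438]), 'joint_efforts': array([ 8.52854146e-05, -5.16705108e+01, -3.68592095e+01, -1.34914085e-04,
        6.29699338e-03, -2.63768510e-05]), 'ee_pos': array([ 0.30231977, -0.60277745,  0.23005612]), 'ee_rot': array([-3.05515437e+00, -7.23143348e-01,  5.92424021e-04]), 'wrist_force': array([-0.08770216, -0.19470154, -0.039643  ]), 'ft_torque': array([0.03571195, 0.01375087, 0.0048682 ]), 'finger_force': 0.0, 'opening': 0.0853144342290691}
-0.0187
```

View pics/top0.png

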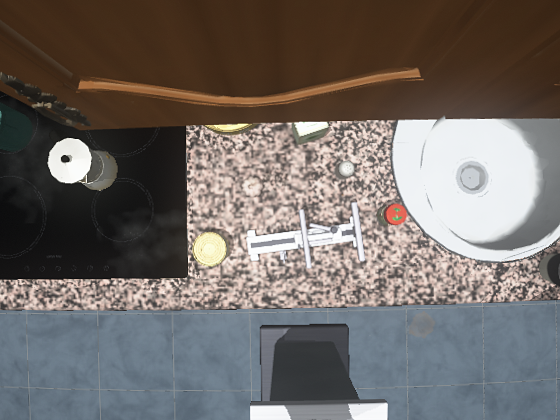

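View pics/side0.png

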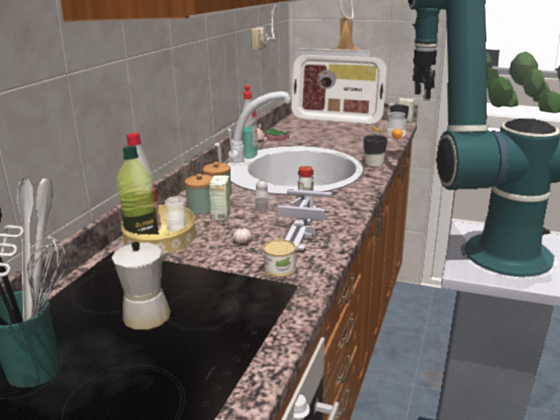

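The top view shows the pan rest with its rail from about (248,245) at the free end to the fixed bar at (358,232). The leg's cross bar is at (305,238), the lever at (320,229) on the far side and the clip at (283,255) on the near side. The red jar at (395,213), the tin at (210,248), garlic and mill stand clear. Next I'll estimate the frame and plan a wrist view.

Run:
```python
from h import *
f=np.load("top0.npz");m=cams.camera_model("top");P=cloud(m,f["d"])
z=P[...,2]; roi=np.zeros(z.shape,bool);roi[195:275,238:372]=1
print(np.median(P[270:290,220:380,2]))
M=roi&(z>.055)&(z<.085)
n,l,s,c=cv2.connectedComponentsWithStats(M.astype(np.uint8))
for i in range(1,n):
    if s[i,4]>20:
        q=P[l==i];r=cv2.minAreaRect((q[:,:2]*1000).astype(np.float32));print(s[i],q.mean(0).round(4),r)
M=roi&(z>.012)&(z<.027);q=P[M];print(cv2.minAreaRect((q[:,:2]*1000).astype(np.float32)))
cv2.imwrite("pics/topc.png",cv2.resize(f["p"][195:275,238:372,::-1],None,fx=5.5,fy=5.5,interpolation=cv2.INTER_CUBIC))
m=cams.camera_model("wrist");print(m["xyz"],rot(m["orientation"]),arm.get_obs()["ee_pos"], rot(arm.get_obs()["ee_rot"]))
```

```text
-0.0002135392625166599
[350 202  15  59 403] [ 0.5462 -0.0878  0.0646] ((546.4058227539062, -88.48805236816406), (127.3912124633789, 14.803544998168945), 6.7055511474609375)
[299 210  38  58 671] [0.5374 0.0071 0.0661] ((536.4476318359375, -5.8663482666015625), (125.72147369384766, 74.26808166503906), 6.679909706115723)
((557.926513671875, 32.57299041748047), (247.02980041503906, 148.07618713378906), 89.13142395019531)
[ 0.36654907 -0.57025787  0.37331681] [[ 0.44791097 -0.85710068 -0.25446845]
 [-0.89407233 -0.4304113  -0.12401927]
 [-0.0032291   0.2830628  -0.95909594]] [ 0.30231977 -0.60277745  0.23005612] [[ 8.93894458e-01  4.48276706e-01 -8.32939605e-04]
 [ 4.48277469e-01 -8.93892485e-01  1.88055699e-03]
 [ 9.84514414e-05 -2.05440753e-03 -9.99997885e-01]]
```

View pics/topc.png

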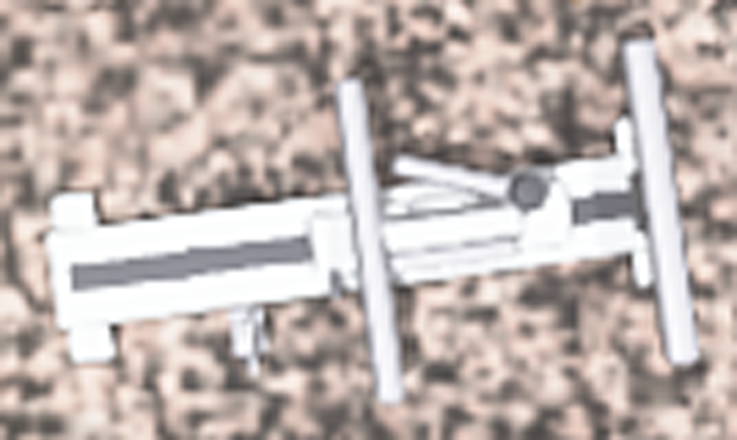

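The crop shows the open lever with its tip at (400,165) and pin at (530,190), the pointer near (337,283), and the clip at (250,330) with its thin blade near (255,360). The rail axis is turned about +6.7°. I'll move to hover above the leg and turn the fingers across the rail.

play_rows([
  [40,-36.4,0,0,85],
  [40,-36.4,0,0,85],
  [40,-36.4,0,0,85],
  [40,-36.4,0,0,85],
  [40,-36.4,0,0,85],
], grip_force=20)

```text
time_s: 0.72
ee_pos: [0.3999, -0.3492, 0.2308]
ee_rot: [-3.057, -0.723, 0.0]
wrist_force: [0.6, -0.5, 0.1]
opening: 0.0853
finger_force: 0.0
```

play_rows([
  [40,-36.4,0,0,85],
  [40,-36.4,0,0,85],
  [40,-36.4,0,0,85],
  [40,-36.4,0,0,85],
  [40,-36.4,0,0,85],
])

```text
time_s: 1.35
ee_pos: [0.497, -0.0969, 0.231]
ee_rot: [-3.057, -0.723, 0.0]
wrist_force: [0.7, -0.2, 0.6]
opening: 0.0847
finger_force: 0.0
```

play_rows([
  [40,-36.4,0,0,85],
  [40,-36.4,0,0,85],
  [0,0,0,-10,85],
  [0,0,0,-10,85],
  [0,0,0,-10,85],
])

```text
time_s: 1.98
ee_pos: [0.5355, 0.0027, 0.2306]
ee_rot: [-2.76, -1.499, 0.002]
wrist_force: [0.5, -0.8, 0.6]
opening: 0.0847
finger_force: 0.0
```

play_rows([
  [0,0,0,-10,85],
  [0,0,0,-10,85],
  [0,0,0,-10,85],
  [0,0,0,-10,85],
  [0,0,0,0,85],
])

```text
time_s: 2.6
ee_pos: [0.5355, 0.0023, 0.2308]
ee_rot: [-2.091, -2.344, 0.001]
wrist_force: [-0.0, 0.1, 0.8]
opening: 0.0848
finger_force: 0.0
```

Run:
```python
from h import *
o=arm.get_obs();m=cams.camera_model("wrist");p,d=cams.read_camera("wrist")
cv2.imwrite("pics/w1.png",p[:,:,::-1]);np.savez("w1.npz",p=p,d=d,**{k:np.array(m[k]) for k in m})
print(o["time_s"],o["ee_pos"],rot(o["ee_rot"]).round(4),m["xyz"],(d>0).mean())
```

```text
2.6 [0.53550654 0.00226832 0.23080226] [[-1.137e-01  9.935e-01 -9.000e-04]
 [ 9.935e-01  1.137e-01  0.000e+00]
 [ 1.000e-04 -9.000e-04 -1.000e+00]] [0.52732419 0.07422857 0.3740407 ] 0.9960799319727891
```

View pics/w1.png

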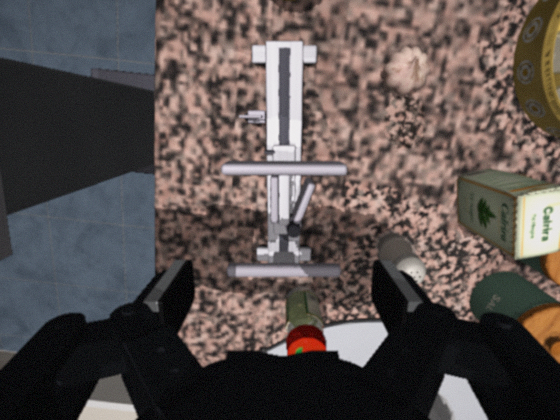

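The wrist view shows the rail upright in the picture. The leg bar is at (285,169), the fixed bar at (285,270), the clip blade near (250,117) and the pointer near (270,153); the lever tip is at (310,187). I'll measure bar, clip and pointer in the rail frame.

Run:
```python
from h import *
f=np.load("w1.npz");m={k:f[k] for k in("camera_matrix","k1","xyz","orientation")};P=cloud(m,f["d"]);z=P[...,2]
def rect(r0,r1,c0,c1,za,zb):
    M=np.zeros(z.shape,bool);M[r0:r1,c0:c1]=1;M&=(z>za)&(z<zb)
    q=P[M];r=cv2.minAreaRect((q[:,:2]*1000).astype(np.float32));print(M.sum(),q.mean(0).round(4),r);return q
rect(155,182,215,355,.058,.08);rect(255,290,215,355,.058,.08)
q=rect(60,140,270,300,.014,.026)
th=np.radians(6.6);X=np.array([np.cos(th),np.sin(th)]);Y=np.array([-X[1],X[0]])
a=rect(155,182,215,355,.058,.08)[:,:2]; 
c=a.mean(0);print('leg bar long ctr along X/Y', ((a@X).min()+(a@X).max())/2,((a@Y).min()+(a@Y).max())/2)
print('tool: ',arm.get_obs()["ee_pos"][:2]@X,arm.get_obs()["ee_pos"][:2]@Y)
for nm,(r0,r1,c0,c1) in dict(clip=(105,128,232,270),ptr=(145,160,262,276)).items():
    print(nm)
    for v in range(r0,r1,1):
        print(v,[f"{1000*z[v,u]:.0f}" for u in range(c0,c1,2)])
print(pts(m,[[250,117],[270,153]],z=.036)[:,:2]@np.c_[X,Y])
cv2.imwrite("pics/w1c.png",cv2.resize(f["p"][95:215,225:345,::-1],None,fx=5,fy=5,interpolation=cv2.INTER_CUBIC))
```

```text
1671 [0.5328 0.0258 0.0655] ((533.757568359375, 22.60988426208496), (128.4384002685547, 19.264122009277344), 6.33412504196167)
1421 [ 0.5459 -0.0869  0.0651] ((546.490478515625, -88.1738052368164), (128.11671447753906, 13.208760261535645), 6.310379505157471)
2391 [0.5265 0.096  0.0209] ((526.4454345703125, 95.21281433105469), (33.03703689575195, 83.00303649902344), 6.744741916656494)
1671 [0.5328 0.0258 0.0655] ((533.757568359375, 22.60988426208496), (128.4384002685547, 19.264122009277344), 6.33412504196167)
leg bar long ctr along X/Y 0.5328281587516718 -0.03888344658927764
tool:  0.5322318403858317 -0.059347496835566935
clip
105 ['1', '0', '1', '0', '1', '1', '1', '0', '0', '1', '0', '1', '-0', '1', '1', '1', '1', '19', '20']
106 ['2', '0', '0', '1', '1', '1', '1', '2', '0', '1', '1', '0', '1', '-0', '0', '1', '1', '20', '22']
107 ['1', '1', '1', '1', '1', '0', '2', '-1', '1', '2', '1', '-0', '1', '1', '1', '-0', '1', '21', '21']
108 ['2', '-1', '1', '1', '1', '-0', '2', '-0', '2', '1', '0', '0', '0', '0', '0', '1', '-0', '19', '21']
109 ['1', '1', '1', '0', '1', '1', '0', '3', '0',
[... 2089 characters left out ...]
', '21', '28']
146 ['1', '0', '18', '21', '20', '21', '30']
147 ['1', '1', '-0', '20', '20', '20', '31']
148 ['1', '0', '-0', '21', '20', '20', '31']
149 ['0', '0', '2', '20', '22', '20', '31']
150 ['1', '-0', '27', '30', '27', '28', '33']
151 ['1', '37', '39', '38', '39', '38', '37']
152 ['1', '39', '39', '38', '38', '40', '37']
153 ['1', '40', '38', '38', '40', '38', '39']
154 ['2', '2', '-0', '20', '19', '20', '30']
155 ['1', '-0', '-0', '21', '20', '22', '31']
156 ['1', '1', '1', '19', '20', '21', '32']
157 ['2', '0', '1', '20', '20', '22', '31']
158 ['0', '2', '-0', '22', '19', '21', '33']
159 ['2', '1', '1', '21', '21', '21', '31']
[[ 0.49705228  0.01668322]
 [ 0.51797416 -0.02154905]]
```

View pics/w1c.png

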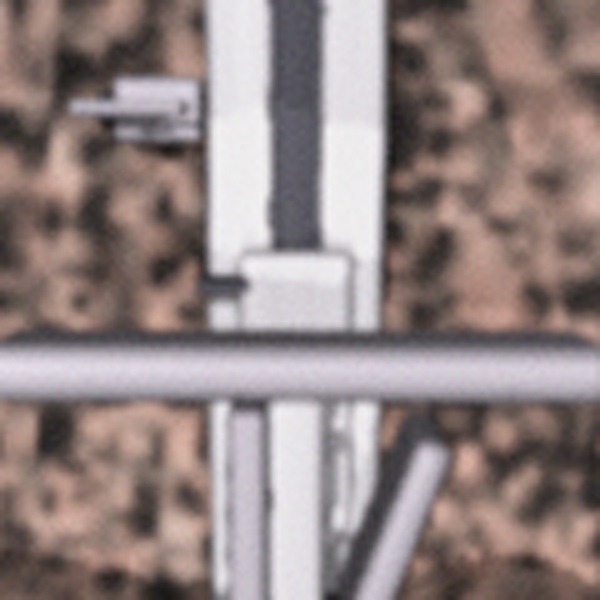

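Pointer to clip is about 38 mm along the rail, and the tool is within 1 mm of the leg's middle line. I'll descend behind the bar.

play_rows([
  [-3,0.7,40,0,85],
  [0,0,40,0,85],
  [0,0,40,0,85],
  [0,0,30,0,85],
  [0,0,20,0,85],
])

```text
time_s: 3.28
ee_pos: [0.5356, -0.0006, 0.0592]
ee_rot: [-2.092, -2.341, 0.003]
wrist_force: [-0.4, 0.2, -0.2]
opening: 0.0847
finger_force: 0.0
```

Run:
```python
from h import *
o=arm.get_obs();p,d=cams.read_camera("wrist")
cv2.imwrite("pics/w2.png",p[:,:,::-1]);print(o["ee_pos"],o["wrist_force"],o["finger_force"])
```

```text
[ 0.53556673 -0.00061906  0.05920041] [-0.35845523  0.24525917 -0.15499626] 0.0
```

View pics/w2.png

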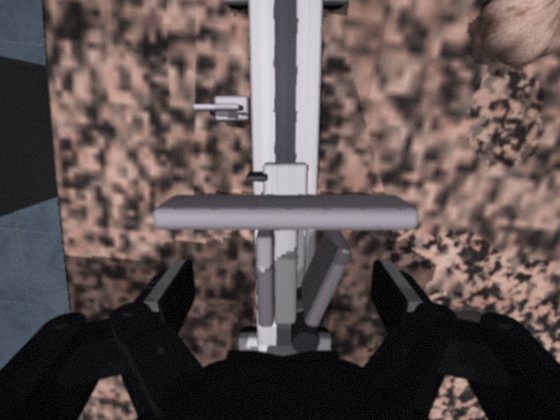

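The open fingers (tips at about (190,265) and (375,265)) stand astride plate and lever, behind the bar at (285,215); the clip blade is at (205,107) and the pointer at (257,177). I'll go down and push most of the way.

play_rows([
  [0,0,14,0,85],
  [0,0,13,0,85],
  [5,0,0,0,85],
  [5,0,0,0,85],
  [5,0,0,0,85],
])

```text
time_s: 3.95
ee_pos: [0.5355, 0.0141, 0.0347]
ee_rot: [2.088, 2.345, -0.0]
wrist_force: [0.6, -2.7, -2.4]
opening: 0.0852
finger_force: 1.7
```

play_rows([
  [5,0,0,0,85],
  [5,0,0,0,85],
  [5,0,0,0,85],
  [5,0,0,0,85],
  [5,0,0,0,85],
])

```text
time_s: 4.58
ee_pos: [0.5327, 0.0394, 0.0346]
ee_rot: [2.089, 2.346, 0.001]
wrist_force: [0.6, -2.8, -0.1]
opening: 0.0848
finger_force: 1.9
```

```bash
cat > meas.py <<'E'
import sys
from h import *
o=arm.get_obs();m=cams.camera_model("wrist");p,d=cams.read_camera("wrist");P=cloud(m,d)
T=rot(o["ee_rot"]);Q=(P-o["ee_pos"])@T  # tool axes; x = rail +y, y = rail +x
z=P[...,2];q=Q[(z>.034)&(z<.042)]*1000
q=q[(q[:,0]>20)&(q[:,0]<100)&(q[:,1]<-5)&(q[:,1]>-55)]
for nm,s in(("clip",q[q[:,1]<-24]),("ptr",q[(q[:,1]>-22)])):
    print(nm,len(s),np.median(s,0).round(1),np.percentile(s[:,:2],[5,95],axis=0).round(1).tolist())
print(o["time_s"],o["ee_pos"],o["wrist_force"],o["finger_force"],o["opening"])
cv2.imwrite(sys.argv[1],p[:,:,::-1])
E
python3 meas.py pics/w3.png
```

```text
clip 522 [ 39.4 -36.8  -4. ] [[23.5, -49.4], [41.0, -25.3]]
ptr 289 [ 32.5 -15.3  -4. ] [[23.4, -21.4], [34.3, -7.6]]
4.575 [0.53265609 0.03940094 0.03461914] [ 0.5539806  -2.79554784 -0.10231242] 1.8650645390152931 0.08482486548692222
```

View pics/w3.png

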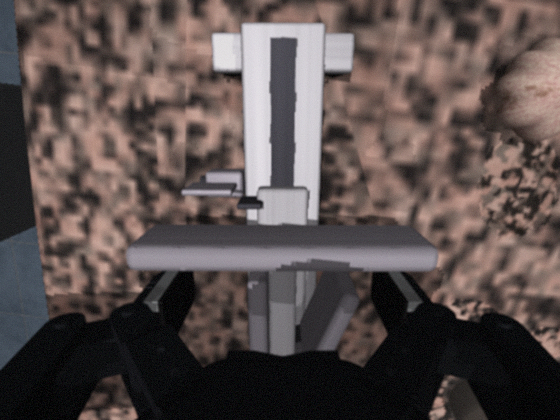

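Now the pointer at (250,203) is just short of the clip blade at (212,187), by about 6.8 mm. The lever is still open (tip at (350,300)). I'll push the rest.

play_rows([
  [3.5,0,0,0,85],
  [3.3,0,0,0,85],
  [0,0,0,0,85],
  [0,0,0,0,85],
  [0,0,0,0,85],
])

```text
time_s: 5.25
ee_pos: [0.5317, 0.0459, 0.0344]
ee_rot: [2.089, 2.346, 0.0]
wrist_force: [2.0, -2.7, 2.4]
opening: 0.0847
finger_force: 1.1
```

```bash
sed -i 's/q\[:,0\]>20/q[:,0]>29/' meas.py; python3 meas.py pics/w4.png
```

```text
clip 404 [ 33.5 -35.8  -4. ] [[31.6, -46.4], [34.5, -25.2]]
ptr 194 [ 33.4 -16.   -3.8] [[31.6, -21.2], [34.4, -10.9]]
5.25 [0.5316549  0.04587627 0.03435384] [ 2.00553165 -2.72643281  2.36905767] 1.1371895670890808 0.08474247745670092
```

View pics/w4.png

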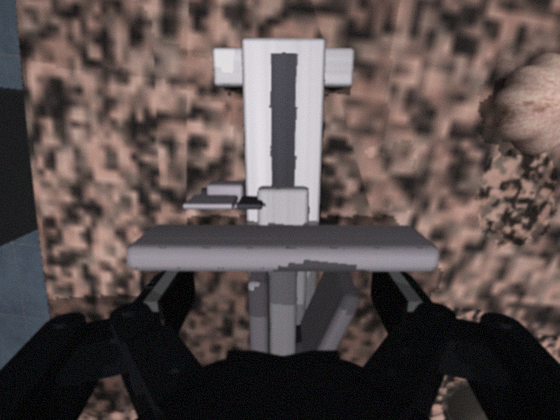

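Pointer (250,203) and clip blade (210,203) are now in line, within 0.1 mm, and the lever is open. I'll close the fingers while holding position.

play_rows([
  [0,0,0,0,70],
  [0,0,0,0,60],
  [0,0,0,0,50],
  [0,0,0,0,40],
  [0,0,0,0,32],
], grip_force=30)

```text
time_s: 5.92
ee_pos: [0.5318, 0.0458, 0.0345]
ee_rot: [2.089, 2.346, 0.0]
wrist_force: [2.6, -1.2, 3.2]
opening: 0.0322
finger_force: 2.1
```

play_rows([
  [0,0,0,0,26],
  [0,0,0,0,20],
  [0,0,0,0,15],
  [0,0,0,0,15],
  [0,0,0,0,15],
])

```text
time_s: 6.55
ee_pos: [0.5313, 0.0457, 0.0346]
ee_rot: [-2.089, -2.346, 0.001]
wrist_force: [0.9, -2.8, 4.4]
opening: 0.027
finger_force: 30.6
```

```bash
python3 meas.py pics/w5.png
```

```text
clip 370 [ 33.8 -35.8  -3.7] [[32.1, -46.3], [34.6, -25.1]]
ptr 194 [ 33.3 -15.7  -3.7] [[31.6, -20.9], [34.3, -10.4]]
6.55 [0.53129685 0.04571064 0.03456672] [ 0.88293733 -2.83023094  4.41941755] 30.55059850215912 0.02695145092450193
```

View pics/w5.png

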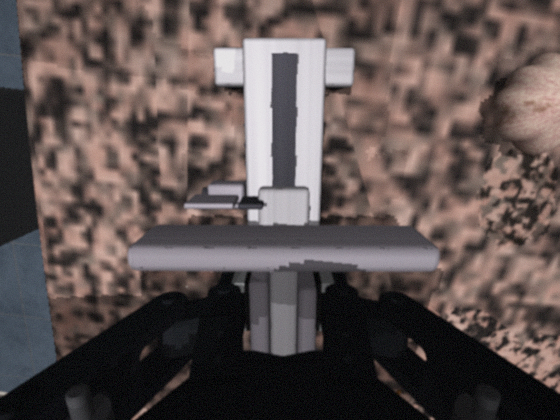

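The lever is flat against the spine and pinched with the plate (around (285,310)), at 30 N with an opening of 27 mm. The pointer is still within 0.5 mm of the blade at row 203. I'll hand in.

```bash
python3 -c "
from cell import arm
print(arm.job_done())"
```

```text
the job is handed in; nothing more can be done
None
```

The job is handed in: the pointer was last measured within about 0.5 mm of the clip's blade, with the lever closed and pinched against the grip plate at about 30 N, nothing let go; the judge's verdict was not shown.

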